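# Fill the nut jar through the swing funnel

## Robot

A 6-joint arm with a two-finger parallel gripper is mounted at the origin on the work surface. World frame = base frame: x ahead of the robot, y to its left, z up, the work surface at z = 0. Lengths are in mm, angles in rad, forces in N, time in s.
With the tool pointing down it reaches from about 350 to 875 mm from the base axis. Payload 4.2 kg.
Tool frame: the origin (TCP) lies at the very end of the fingers, on their centre line; the grasp point (between the pads) lies 19 mm behind it; z points along the fingers, y is the line along which they close (so a half turn about z gives the same grasp; the last joint's range is limited). The gripper opens to 85 mm and grips with 20 to 120 N. Pads are 22 mm wide; open, the fingers measure 114 mm over their backs; the gripper's body (76 mm by 85 mm) begins 54 mm behind the grasp point. The pads swing forward as they close: fully open they stand 13 mm farther back than shut.
Start: joints at [1.403, 0.385, 0.008, 0, -1.194, -0.259], TCP at [258.691, 568.927, 231.312] pointing down, gripper open.
Joint ranges: [-3.14, 3.14], [-1.21, 2.06], [-1.07, 1.41], [-3.16, 2.05], [-2.99, -0.16], [-3.1, 3.1]. Speed limits (rad/s): [2.79, 2.79, 3.14, 3.14, 3.14, 3.14].

## Interface

Orientations are given as a unit quaternion [x, y, z, w].
In Python, from bench import read_state, get_image, get_calibration, job_done gives the robot as it stands.
- The arm moves only by the shell command python3 -m creep 'ROWS'. ROWS is a JSON object of lists of equal length, an entry for each row: "translation": the shift along the world's x, y, z in cm, a list of three; "delta_rot": the turn, a rotation vector about the world's x, y, z in degrees, a list of three; "hand": the finger opening in cm, from 0 to 8.54. A call has 1 to 8 rows; each row is the pose to reach, as a shift and turn from the pose commanded when the call began; what a row does not reach only later rows make up. A row lasts 1/8 s, in which the tool goes at most 62.5 mm and 10.7 degrees, less where a joint would pass 70% of its speed; a pose out of reach is approached as far as the arm can. A call with a gripper value outside its range is refused whole. The fingers move at their own pace and stop on an object; the grip force is fixed at half the most. Time passes only in rows, so rows that repeat a pose let the fingers close. It gives the time, the measured TCP pose, the force, the opening and the grip force at its end, in the units of the state.
- read_state(): the state, without advancing time (a new reading comes with each control period).
- get_image(name): name is "scene" or "top" or "wrist"; returns (picture, depth): 400x640x3 uint8, red, green, blue; 400x640 float32, mm along the optical axis (not along the pixel's ray), 0 where there is no reading.
- get_calibration(name): a dict with "intrinsics" (3x3 intrinsics, pixels), "xyz" and "attitude" of the camera in the world. Camera axes: x right, y down, z forward; pixel columns grow to the right and rows downward; lengths in mm; the calibration is good to about 2 mm. A picture is of the moment at which its call begins: read the wrist's pose just before it. get_calibration takes no time and is no camera call; for the wrist camera it gives the pose at the moment of the call.
- job_done(): hands the job in; it is judged then, once.
The state is a dict: "clock": time; "joints": joint angles; "joint_vel": joint speeds; "joint_efforts": joint torques, N m; "position": TCP position; "ee_rot": TCP orientation; "contact_force": force on the tool from outside, world axes, zero at the start; "wrist_torque": the same for the moment, N m; "gripper_width": finger opening in mm; "grasp_force": force on a finger pad.
Only numpy, scipy, OpenCV 4.12 (cv2) and the standard library are available. Lean on these libraries where they do the work, as an engineer would, in place of code of your own. Each camera call takes 0.05 s, during which the arm holds its last target. There are 200 camera calls.

## Task

Swing the funnel over the narrow jar until it rests against its stop, pushing gently. Then pick up the scoop by its handle and tip all six nuts out of it into the funnel so that every one ends up in the jar, working loose any that hang up in the funnel. Finally set the empty scoop back down upright on the bench and leave the funnel over the jar and the other things on the bench alone.

Things in the scene. Friction and masses are not known exactly. Their poses are not given: they have to be found in the camera images.
- stand: Filling stand fixed to the bench: a steel foot plate (215 x 90 x 6 mm) with a narrow clear plastic jar (58 mm inside, 64 mm outside, rim 81 mm above the bench) and, 115 mm further along the stand's +x, a steel post 110 mm tall that carries the funnel arm. Origin: on the bench under the jar's centre; z up.
- jar_mouth (a point): Centre of the jar's rim, 81 mm above the bench. The jar's inner floor is 10 mm above the bench.
- hinge (a point): Point on the vertical axis of the post about which the funnel arm turns, 112 mm above the bench.
- funnel (a joint): Angle of the funnel arm in rad, positive counter-clockwise seen from above: about 0.1 to 0.55 when parked aside, 1.2 against its hard stop with the funnel centred over the jar. Moderately stiff: it stays where it is left (about 1 to 2 N at the funnel to move it).
- funnel_mouth (a point): Centre of the aluminium funnel's upper rim, 162 mm above the bench, 115 mm from the post's axis. The funnel is 134 mm across at the rim (128 inside); a 10 mm tall upright rim band, then a steep cone 56 mm tall, then a spout 44 mm wide inside and 10 mm tall that ends 86 mm above the bench, 5 mm above the jar. Walls 3 mm. Nuts can bridge above the spout.
- scoop: Steel bench scoop standing on the bench with the nuts in it. Tray 120 mm long (x -53 to +67), 64 wide outside, 3 mm walls and floor; side walls 40 tall at the back, 30 near the nose, back wall 54; open at the nose (+x), where the floor rises to a lip 10 mm high. Origin: underside of the tray, near its middle; x to the nose, z up. About 0.2 kg without the nuts (varies).
- scoop_grip (a point): Middle of the scoop's wooden handle, at x = -88, z = 43 mm in the scoop's frame. The handle is a level bar 16 mm wide (y), 22 mm tall (z 32 to 54), running back from the tray from x = -53 to -138 mm.
- scoop_lip (a point): Middle of the scoop's pouring lip, at x = +67, z = 10 mm in the scoop's frame.
- nut0: One of six equal loose steel hexagon nuts, 19 mm across flats (22 over corners), 10 mm thick, 18 g, at first lying in the scoop. Origin: its centre; z along its hole.
- nut1: One of six equal loose steel hexagon nuts, 19 mm across flats (22 over corners), 10 mm thick, 18 g, at first lying in the scoop. Origin: its centre; z along its hole.
- nut2: One of six equal loose steel hexagon nuts, 19 mm across flats (22 over corners), 10 mm thick, 18 g, at first lying in the scoop. Origin: its centre; z along its hole.
- nut3: One of six equal loose steel hexagon nuts, 19 mm across flats (22 over corners), 10 mm thick, 18 g, at first lying in the scoop. Origin: its centre; z along its hole.
- nut4: One of six equal loose steel hexagon nuts, 19 mm across flats (22 over corners), 10 mm thick, 18 g, at first lying in the scoop. Origin: its centre; z along its hole.
- nut5: One of six equal loose steel hexagon nuts, 19 mm across flats (22 over corners), 10 mm thick, 18 g, at first lying in the scoop. Origin: its centre; z along its hole.
- woodblock: Bystander, to be left alone: pale wooden block 70 x 50 x 35 mm.
- screwdriver: Bystander, to be left alone: screwdriver lying between the work things.
- hammer: Bystander, to be left alone: hammer with wooden handle.
- grinddisc: Bystander, to be left alone: dark grinding disc, 110 mm across, 6 mm thick.
- rodoffcut: Bystander, to be left alone: short upright steel rod offcut, 28 mm across, 60 mm tall.
- wrench: Bystander, to be left alone: steel wrench.
Mind the look-alikes: they are no part of the job. Leave any purple or yellow look-alike of the scoop alone.

How it is judged (in metres and radians):
On the way, in this order (a step that is already met when the one before it is completed fails the run):
1. the funnel arm is swung over the jar, against its stop (joint above 1.15) (value of joint funnel above 1.15 rad), for 0.3 s.
2. the scoop is tipped (more than 0.25 rad) with its lip over the funnel, the funnel still over the jar (value of joint funnel above 1.15 rad and angle between scoop's own z axis and vertical above 0.25 rad and horizontal distance between scoop_lip and funnel_mouth below 0.09 m and height (world z) of scoop_lip above 0.12 m), for 0.1 s.
3. all six nuts are in the jar (horizontal distance between each of nut0, nut1, nut2, nut3, nut4, nut5 and jar_mouth below 0.028 m and height (world z) of each of nut0, nut1, nut2, nut3, nut4, nut5 below 0.075 m), for 0.2 s.
At the end, for the whole second after the job is handed in: The funnel arm is at its stop over the jar (joint above 1.15 rad); all six nuts are inside the jar (centres within 28 mm of its axis and below 75 mm height); the scoop stands on the bench at rest, upright within 0.1 rad, its underside less than 12 mm above the bench (all of step 3 and value of joint funnel above 1.15 rad and height (world z) of scoop below 0.012 m and angle between scoop's own z axis and vertical below 0.1 rad and linear speed of scoop below 0.02 m/s); the robot touches nothing.
It fails at once if a bystander is moved more than 40 mm (distance of any of woodblock, screwdriver, hammer, grinddisc, rodoffcut, wrench from where it was at the start of the episode above 0.04 m).
It fails at once if the robot presses on the stand or its funnel with more than 40 N (contact force between the arm and stand above 40 N).
It also fails if it takes over 72 s, if anything falls off the work surface, if the arm or the gripper's body presses on something with over 40 N, if the wrist force passes 120 N, or if a joint passes its speed limit or range.

## Working session

There is one attempt and no reset: what is moved stays moved. The work goes in short steps, Python scripts to look and compute and a shell command to move; the robot and the scene stay as the last step left them, time stands still between calls to the robot, and variables do not carry over. Pictures are saved under pics/ and viewed, at most 10 in all, crops included, and the job is handed in when it is done.

```bash
mkdir -p pics; ls
python3 - <<'E'
from bench import *
import cv2,numpy as np
s=read_state();print(s)
for n in("scene","top"):
    p,d=get_image(n);cv2.imwrite(f"pics/{n}0.png",p[:,:,::-1]);np.savez(f"{n}0.npz",p=p,d=d);print(get_calibration(n),(d>0).mean())
E
```

```text
pics
{'clock': 0.0, 'joints': array([ 1.40258083e+00,  3.85553627e-01,  6.60032237e-03, -5.01794415e-04,
       -1.19400171e+00, -2.58551018e-01]), 'joint_vel': array([-0.00098017, -0.00127966, -0.00079057,  0.00198205, -0.00188267,
       -0.00102536]), 'joint_efforts': array([ 4.43934732e-04, -3.92289913e+01,  1.88398236e+01,  4.18628991e+00,
       -4.65609526e-03, -3.76256978e-06]), 'position': array([258.47174462, 568.39379468, 230.21296227]), 'ee_rot': array([ 9.77299842e-01, -2.11857970e-01, -1.84223786e-04,  1.08877467e-03]), 'contact_force': array([ 0.28322763, -0.31987476,  0.4839687 ]), 'wrist_torque': array([-0.01783974,  0.02399624,  0.07660495]), 'grasp_force': 0.0, 'gripper_width': 85.54469834802929}
{'intrinsics': array([[444.25266237,   0.        , 318.29762639],
       [  0.        , 444.25266237, 203.90130268],
       [  0.        ,   0.        ,   1.        ]]), 'xyz': array([1253.76598644,  183.41515898,  987.59900351]), 'attitude': array([ 0.59257766,  0.72218872, -0.28163518, -0.21903607])} 0.99578125
{'intrinsics': array([[413.01079863,   0.        , 311.11568148],
       [  0.        , 413.01079863, 196.41350571],
       [  0.        ,   0.        ,   1.        ]]), 'xyz': array([ 276.98282863,   -6.53304596, 1111.73210532]), 'attitude': array([-0.68421377,  0.72054184, -0.08158489,  0.07755564])} 0.99610546875
```

View pics/top0.png

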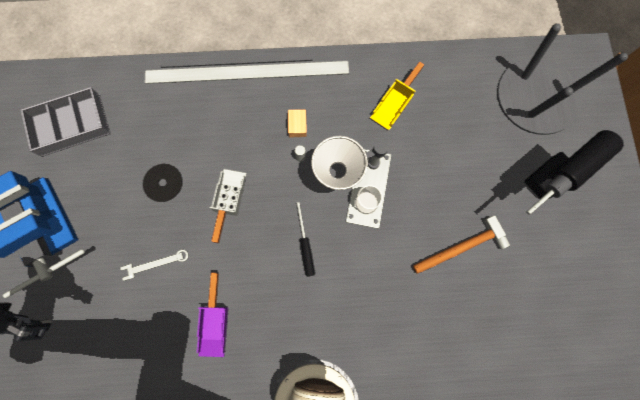

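View pics/scene0.png

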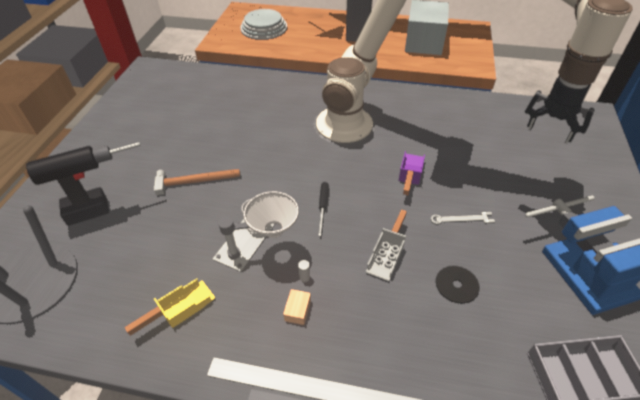

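Candidates for the scoop in the top view: steel with nuts (228,192), purple (212,330) and yellow (394,104). I choose the grey steel one at (228,192). For the funnel there is only the cone at (339,163), with the jar at (367,200) and the post at (378,158). Next I measure these and check one crop.

```bash
cat > h.py <<'E'
import numpy as np,cv2
from scipy.spatial.transform import Rotation as R
from bench import *
def cloud(c,d):
    v,u=np.mgrid[:d.shape[0],:d.shape[1]];K=c["intrinsics"]
    P=np.dstack([(u-K[0,2])/K[0,0]*d,(v-K[1,2])/K[1,1]*d,d])
    return P@R.from_quat(c["attitude"]).as_matrix().T+c["xyz"]
def plane(c,uv,z):
    K=c["intrinsics"];r=R.from_quat(c["attitude"]).apply([(uv[0]-K[0,2])/K[0,0],(uv[1]-K[1,2])/K[1,1],1])
    return c["xyz"]+r*(z-c["xyz"][2])/r[2]
def circ(P):
    A=np.c_[2*P[:,:2],np.ones(len(P))];s=np.linalg.lstsq(A,(P[:,:2]**2).sum(1),rcond=None)[0]
    return s[:2],np.sqrt(s[2]+s[0]**2+s[1]**2)
E
python3 - <<'E'
from h import *
T=get_calibration("top");S=get_calibration("scene")
for n,c,box,sb in(("top",T,(300,130,405,235),(200,180,250,250)),("scene",S,(205,185,305,275),(360,205,412,285))):
    f=np.load(n+"0.npz");p,d=f["p"],f["d"];W=cloud(c,d)
    print(n,"bench z",np.median(W[240:300,330:400,2]))
    x0,y0,x1,y1=box;w=W[y0:y1,x0:x1].reshape(-1,3);
    rim=w[(w[:,2]>155)&(w[:,2]<172)];
    print("rim",circ(rim),len(rim),rim[:,2].max(),np.percentile(rim[:,2],80))
    c0=circ(rim)[0]
    o=w[(np.hypot(*(w[:,:2]-c0).T)>75)]
    j=o[(o[:,2]>72)&(o[:,2]<90)];
    for k in (o[(o[:,2]>72)&(o[:,2]<88)],o[(o[:,2]>98)&(o[:,2]<130)]):
        print(len(k),k.mean(0),k.min(0),k.max(0))
    x0,y0,x1,y1=sb
    hsv=cv2.cvtColor(p,cv2.COLOR_RGB2HSV)[y0:y1,x0:x1];ww=W[y0:y1,x0:x1]
    m=(hsv[...,0]<20)&(hsv[...,1]>120)&(hsv[...,2]>60)
    _,l,st,_=cv2.connectedComponentsWithStats(m.astype(np.uint8));m=l==1+st[1:,4].argmax()
    h=ww[m];h=h[h[:,2]>40]
    print("handle",m.sum(),h.mean(0),np.median(h[:,2]),cv2.minAreaRect(h[:,:2].astype(np.float32)))
    t=ww[(~m)&(ww[...,2]>20)&(hsv[...,1]<90)]
    t=t[np.hypot(*(t[:,:2]-h[:,:2].mean(0)).T)<170]
    print("tray",len(t),t.mean(0),t[:,2].max(),cv2.minAreaRect(t[:,:2].astype(np.float32)))
p=np.load("top0.npz")["p"];cv2.imwrite("pics/crop.png",cv2.resize(p[120:260,180:410,::-1],None,fx=3.4,fy=3.4,interpolation=2))
E
```

```text
top bench z -1.0149761328420936
rim (array([575.95023192, -90.20517129]), np.float64(65.20234046214229)) 265 166.1660195645386 162.00459692303008
132 [ 514.88415353 -172.93528492   78.64974537] [ 473.46406342 -205.31938141   72.48927624] [ 612.70230124 -138.06648055   85.84936873]
91 [ 604.80642963 -179.74524245  121.69413187] [ 595.62363853 -212.40065039  108.30226002] [ 621.04484646 -161.88634944  129.25747747]
handle 237 [453.59566584 225.16042932  52.04355749] 52.25147369109504 ((454.618896484375, 225.84188842773438), (16.814043045043945, 84.14999389648438), 76.72489166259766)
tray 237 [521.33255663 208.49918172  36.16240234] 58.68361360699214 ((502.0169982910156, 214.1641845703125), (65.36395263671875, 176.28094482421875), 76.96236419677734)
scene bench z 1.5269087729081434
rim (array([578.35795547, -89.51100211]), np.float64(65.22990040492198)) 355 165.9920277657917 163.10805739701442
66 [ 561.13682288 -194.19361497   79.78360091] [ 480.12141425 -206.79137466   72.02076902] [ 629.77875404 -185.60830467   86.89932896]
136 [ 620.73429046 -182.20743322  120.8193008 ] [ 596.44672838 -213.15155274   98.1422571 ] [ 636.09497469 -158.26763884  129.41259381]
handle 117 [465.49568818 226.51315501  62.58861599] 54.68652909519574 ((835.7066650390625, 200.7053985595703), (23.342697143554688, 836.5081787109375), 86.03327178955078)
tray 364 [520.46083442 210.60582856  37.37757545] 58.40972783902271 ((511.4159240722656, 213.185791015625), (64.40479278564453, 194.1622772216797), 76.70629119873047)
```

View pics/crop.png

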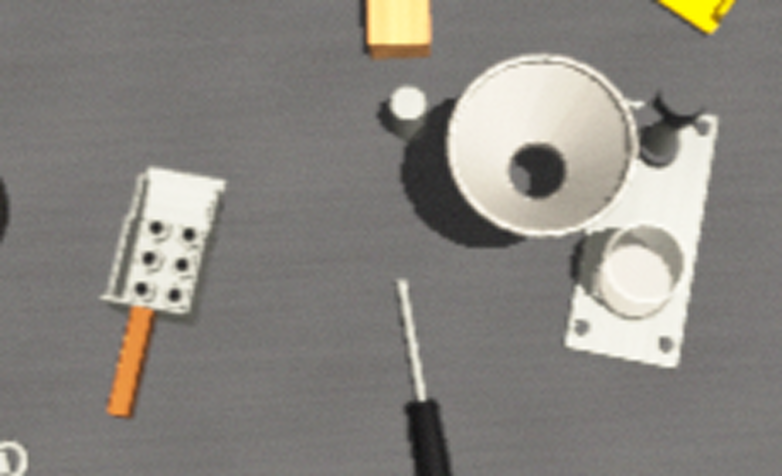

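The crop shows the grey steel scoop holding six nuts, with its nose away from the robot. The purple and yellow ones are decoys. The jar rim is near crop (640,268), the post near (660,140), and the plate's right edge runs (717,118) to (677,366).

Run:
```python
from h import *
T=get_calibration("top");f=np.load("top0.npz");W=cloud(T,f["d"])
px=lambda a,b:(180+a/3.4,120+b/3.4)
print("jar approx",plane(T,px(642,265),81))
print("edge",plane(T,px(717,118),6),plane(T,px(677,366),6),plane(T,px(567,347),6))
J0=plane(T,px(642,265),81)[:2]
for n in("top","scene"):
    W=cloud(get_calibration(n),np.load(n+"0.npz")["d"]);w=W.reshape(-1,3)
    k=w[(w[:,2]>70)&(w[:,2]<88)&(np.hypot(*(w[:,:2]-J0).T)<42)]
    print(n,len(k),circ(k),k.mean(0))
F=np.array([577,-90.]);J=circ(k)[0]
for J in(J,J0):
    D=F-J;L=np.hypot(*D);n=np.array([D[1],-D[0]])/L;H=(F+J)/2+n*np.sqrt(115**2-L*L/4);print("J",J,"H",H,"q",1.2-2*np.arcsin(L/230))
```

```text
jar approx [ 501.60562277 -165.86357054   81.        ]
edge [ 639.00669062 -249.73204922    6.        ] [ 434.53614415 -198.39794559    6.        ] [ 454.2786123  -112.24762712    6.        ]
top 128 (array([ 504.75305128, -169.09470167]), np.float64(30.314485635467275)) [ 504.91687551 -170.28491121   78.13834779]
scene 39 (array([ 506.10350431, -169.05077536]), np.float64(29.598834293468826)) [ 500.60714741 -194.78882125   78.5209181 ]
J [ 506.10350431 -169.05077536] H [ 617.49457026 -197.63451946] q 0.24023346341999097
J [ 501.60562277 -165.86357054] H [ 611.51570807 -199.69806697] q 0.23267149905500828
```

```bash
python3 -m creep '{"translation":[[4,-6,0],[8,-12,0],[12,-18,0],[15,-24,0],[18,-30,0],[20,-36,0],[22,-42,0],[24,-48,0]],"delta_rot":[[0,0,0],[0,0,0],[0,0,0],[0,0,0],[0,0,0],[0,0,0],[0,0,0],[0,0,0]],"hand":[0,0,0,0,0,0,0,0]}'
```

```text
clock: 1.1
position: [486.0, 124.5, 231.1]
ee_rot: [0.977, -0.212, -0.0, 0.0]
contact_force: [1.3, 0.3, 0.0]
gripper_width: 0.4
grasp_force: 0.0
```

```bash
python3 -m creep '{"translation":[[1.5,-5,0],[3,-10,0],[4.5,-15,0],[6,-20,0],[6.3,-22,0],[6.3,-22,0],[6.3,-22,0]],"delta_rot":[[0,0,0],[0,0,0],[0,0,0],[0,0,0],[0,0,0],[0,0,0],[0,0,0]],"hand":[0,0,0,0,0,0,0]}'
```

```text
clock: 1.98
position: [548.5, -93.0, 231.0]
ee_rot: [0.977, -0.212, -0.0, -0.0]
contact_force: [-0.6, 0.1, -0.1]
gripper_width: 0.2
grasp_force: 0.0
```

```bash
python3 -m creep '{"translation":[[0,0,-4],[0,0,-8],[0,0,-8],[-1.0,-0.7,-8],[-1.8,-1.4,-8],[-2.6,-2.5,-8],[-3.3,-3.3,-8],[-3.9,-4.0,-8]],"delta_rot":[[0,0,0],[0,0,0],[0,0,0],[0,0,0],[0,0,0],[0,0,0],[0,0,0],[0,0,0]],"hand":[0,0,0,0,0,0,0,0]}'
```

```text
clock: 2.98
position: [510.4, -134.3, 152.3]
ee_rot: [0.977, -0.212, 0.002, -0.0]
contact_force: [3.0, 0.5, 0.6]
gripper_width: -0.1
grasp_force: 1.3
```

Contact is about 3 N, so the funnel is moving. I carry on along the arc.

```bash
python3 -m creep '{"translation":[[-0.5,-0.9,0],[-0.9,-1.9,0],[-1.3,-2.8,0],[-1.6,-3.8,0],[-1.8,-4.8,0],[-1.9,-5.6,0],[-1.9,-6.1,0],[-1.9,-6.4,0]],"delta_rot":[[0,0,0],[0,0,0],[0,0,0],[0,0,0],[0,0,0],[0,0,0],[0,0,0],[0,0,0]],"hand":[0,0,0,0,0,0,0,0]}'
python3 - <<'E'
from h import *
W=cloud(get_calibration("top"),get_image("top")[1]).reshape(-1,3)
J=np.array([505,-169.]);k=W[(W[:,2]>156)&(W[:,2]<168)&(np.abs(np.hypot(*(W[:,:2]-J).T)-66)<14)];c,r=circ(k)
for i in range(4): k=k[np.abs(np.hypot(*(k[:,:2]-c).T)-65.5)<6];c,r=circ(k)
print(c,r,len(k),np.degrees(np.arctan2(c[1]+198,c[0]-616)))
E
```

```text
clock: 3.98
position: [490.6, -197.7, 151.1]
ee_rot: [0.977, -0.212, -0.0, -0.0]
contact_force: [1.3, 1.5, 0.7]
gripper_width: -0.3
grasp_force: 0.9
[ 506.95290256 -151.84842555] 62.07776950207962 24 157.06065185242483
```

```bash
python3 -m creep '{"translation":[[0,-0.4,0],[0,-0.8,0],[0,-1.1,0],[0,-1.4,0],[0,-1.4,0]],"delta_rot":[[0,0,0],[0,0,0],[0,0,0],[0,0,0],[0,0,0]],"hand":[0,0,0,0,0]}'
```

```text
clock: 4.65
position: [490.5, -211.7, 151.2]
ee_rot: [0.977, -0.212, -0.0, 0.0]
contact_force: [0.4, 1.2, -0.7]
gripper_width: -0.1
grasp_force: 0.4
```

```bash
python3 -m creep '{"translation":[[0.1,-0.2,0],[0.1,-0.4,0],[0.1,-0.4,0]],"delta_rot":[[0,0,0],[0,0,0],[0,0,0]],"hand":[0,0,0]}'
```

```text
clock: 5.03
position: [491.7, -215.7, 151.2]
ee_rot: [0.977, -0.212, -0.0, 0.0]
contact_force: [-0.2, 0.1, 0.8]
gripper_width: 0.2
grasp_force: 0.3
```

```bash
python3 -m creep '{"translation":[[0.1,-0.2,0],[0.1,-0.4,0],[0.2,-0.6,0],[0.2,-0.6,0]],"delta_rot":[[0,0,0],[0,0,0],[0,0,0],[0,0,0]],"hand":[0,0,0,0]}'
python3 - <<'E'
from h import *
p,d=get_image("top");cv2.imwrite("pics/t2.png",cv2.resize(p[120:260,290:430,::-1],None,fx=4,fy=4,interpolation=2))
E
```

```text
clock: 5.52
position: [492.5, -218.9, 150.9]
ee_rot: [0.977, -0.212, -0.002, -0.002]
contact_force: [-2.7, 14.4, 5.0]
gripper_width: 0.2
grasp_force: 6.2
```

View pics/t2.png

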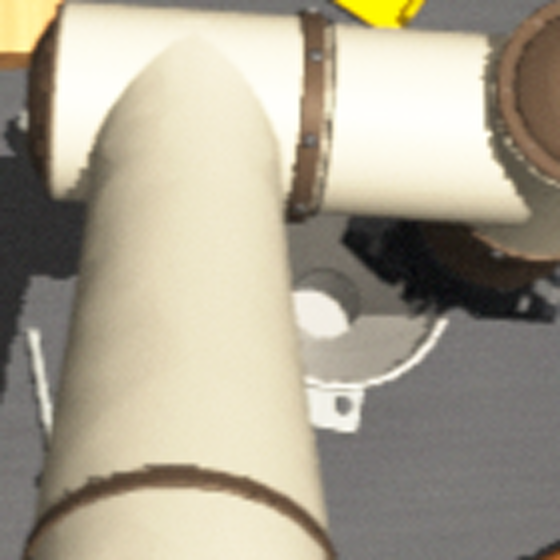

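The arm is at the stop with 14 N. The view shows the spout hole (315,310) over the white jar. Now I retreat and go to the scoop pre-grasp.

```bash
python3 -m creep '{"translation":[[-0.3,1.2,0],[-0.5,2.5,0.5],[-0.5,3,6],[-0.5,3,10],[-0.5,3,10]],"delta_rot":[[0,0,0],[0,0,0],[0,0,0],[0,0,0],[0,0,0]],"hand":[0,0,0,0,0]}'
python3 - <<'E'
from h import *
p,d=get_image("top")
W=cloud(get_calibration("top"),d).reshape(-1,3)
J=np.array([505,-169.]);k=W[(W[:,2]>157)&(W[:,2]<167)&(np.abs(np.hypot(*(W[:,:2]-J).T)-66)<9)];print(circ(k),len(k))
u=np.array([np.cos(np.radians(-13.3)),np.sin(np.radians(-13.3)),0]);l=np.array([-u[1],u[0],0])
s=read_state();r0=R.from_quat(s["ee_rot"])
z=np.sin(np.radians(40))*u-[0,0,np.cos(np.radians(40))]
y=-l;Rt=R.from_matrix(np.c_[np.cross(y,z),y,z])
print(s["position"],(Rt*r0.inv()).as_rotvec(degrees=True),s["contact_force"])
E
```

```text
clock: 6.2
position: [490.7, -191.6, 255.7]
ee_rot: [0.977, -0.211, 0.005, 0.0]
contact_force: [0.3, -0.1, -0.8]
gripper_width: 0.0
grasp_force: 0.0
(array([ 504.98574833, -169.0801405 ]), np.float64(65.17708764739406)) 130
[ 489.35889991 -191.2682867   253.13859894] [-12.94670621 -37.67039705  10.66272728] [ 0.29377474 -0.33832786 -0.72927776]
```

```bash
python3 -m creep '{"translation":[[-0.6,5.3,0],[-1.4,10.6,0],[-2.2,15.9,0],[-3,21.2,0],[-4,26.5,0],[-5,31.8,0],[-6,37.1,-3],[-6.3,42.4,-8]],"delta_rot":[[0,0,0],[-2,-6,2],[-4,-12,3],[-6,-18,5],[-8,-24,7],[-10,-30,9],[-12,-35,10],[-12.9,-37.7,10.7]],"hand":[4,4,4,4,4,4,4,4]}'
python3 - <<'E'
from h import *
p,d=get_image("top")
W=cloud(get_calibration("top"),d).reshape(-1,3)
J=np.array([505,-169.]);k=W[(W[:,2]>157)&(W[:,2]<167)&(np.abs(np.hypot(*(W[:,:2]-J).T)-66)<9)];print(circ(k),len(k))
s=read_state();print(s["position"],R.from_quat(s["ee_rot"]).as_matrix().round(3))
p,d=get_image("wrist");cv2.imwrite("pics/w1.png",p[:,:,::-1]);W=cloud(get_calibration("wrist"),d)
hsv=cv2.cvtColor(p,cv2.COLOR_RGB2HSV)
m=(hsv[...,0]<20)&(hsv[...,1]>120)&(hsv[...,2]>60)&(W[...,2]>25)&(np.abs(W[...,0]-460)<90)&(np.abs(W[...,1]-225)<60)
h=W[m];print(len(h))
if len(h)>50: print(np.percentile(h[:,2],[10,50,90]),cv2.minAreaRect(h[h[:,2]>48][:,:2].astype(np.float32)))
E
```

```text
clock: 7.25
position: [436.7, 181.0, 213.6]
ee_rot: [0.936, -0.114, 0.331, 0.042]
contact_force: [1.1, 0.3, 1.4]
gripper_width: 40.2
grasp_force: 0.0
(array([ 505.05415387, -169.24234095]), np.float64(65.17471090819296)) 224
[435.14506942 183.52145314 209.20483912] [[ 0.759 -0.231  0.609]
 [-0.173 -0.973 -0.153]
 [ 0.627  0.011 -0.779]]
394
[41.48222628 55.18746966 56.46610275] ((456.7840576171875, 221.8054962158203), (14.698532104492188, 84.39756774902344), 76.181884765625)
```

View pics/w1.png

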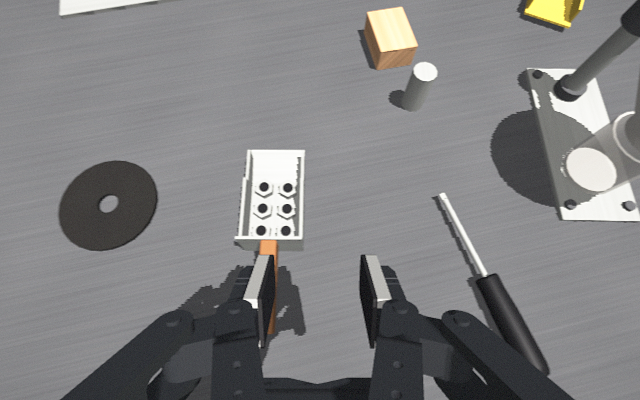

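Wrist view: six nuts in the grey tray (275,205), the handle at (267,270) behind the left finger, and the screwdriver clear to the right. Now I settle at the pre-grasp and remeasure.

```bash
python3 -m creep '{"translation":[[0,0,-3],[0,0,-6],[0,0,-6],[0,0,-6]],"delta_rot":[[0,0,0],[0,0,0],[0,0,0],[0,0,0]],"hand":[5,5,5,5]}'
python3 - <<'E'
from h import *
s=read_state();print(s["position"],R.from_quat(s["ee_rot"]).as_matrix().round(3))
p,d=get_image("wrist");W=cloud(get_calibration("wrist"),d)
hsv=cv2.cvtColor(p,cv2.COLOR_RGB2HSV)
m=(hsv[...,0]<20)&(hsv[...,1]>120)&(hsv[...,2]>60)&(W[...,2]>25)&(np.abs(W[...,0]-460)<90)&(np.abs(W[...,1]-225)<60)
h=W[m];print(len(h))
print(np.percentile(h[:,2],[10,50,90]),cv2.minAreaRect(h[h[:,2]>48][:,:2].astype(np.float32)))
G=np.array([463.8,223.6,43]);print((R.from_quat(s["ee_rot"]).inv().apply(G-s["position"])))
E
```

```text
clock: 7.85
position: [452.2, 190.5, 167.4]
ee_rot: [0.938, -0.118, 0.323, 0.049]
contact_force: [-1.0, -0.2, 0.1]
gripper_width: 49.9
grasp_force: 0.0
[452.1521465  190.5121874  167.37845887] [[ 0.763 -0.253  0.594]
 [-0.191 -0.967 -0.168]
 [ 0.617  0.015 -0.787]]
2184
[53.76408256 55.28850177 56.32086645] ((452.8105773925781, 214.59971618652344), (40.49470901489258, 84.46170043945312), 76.6357192993164)
[-74.16050999 -36.77018586  99.24036   ]
```

```bash
python3 -m creep '{"translation":[[-1.3,2,-3],[-2.6,4.1,-6],[-2.6,4.1,-7.2],[-2.6,4.1,-7.2],[-2.6,4.1,-7.2]],"delta_rot":[[0,0,1],[0,0,1],[0,0,1],[0,0,1],[0,0,1]],"hand":[5,5,5,5,5]}'
python3 - <<'E'
from h import *
s=read_state();print(s["position"],R.from_quat(s["ee_rot"]).as_matrix().round(3))
p,d=get_image("wrist");W=cloud(get_calibration("wrist"),d)
hsv=cv2.cvtColor(p,cv2.COLOR_RGB2HSV)
m=(hsv[...,0]<20)&(hsv[...,1]>120)&(hsv[...,2]>60)&(W[...,2]>48)&(np.abs(W[...,0]-460)<60)&(np.abs(W[...,1]-225)<60)
h=W[m];a=np.radians(-13.3);l=np.array([-np.sin(a),np.cos(a)]);v=h[:,:2]@l;uu=h[:,:2]@[np.cos(a),np.sin(a)]
print(len(h),np.median(h[:,2]),"lat pct",np.percentile(v,[2,25,50,75,98]),"u",np.percentile(uu,[1,99]))
g=np.array([463.8,223.6]);print("exp lat",g@l,"u grip",g@[np.cos(a),np.sin(a)])
print(R.from_quat(s["ee_rot"]).inv().apply(np.array([463.8,223.6,43])-s["position"]), "cmd delta cm",(np.array([475.7,220.8,28.4])-s["position"])/10)
E
```

```text
clock: 8.52
position: [442.2, 246.6, 102.6]
ee_rot: [0.94, -0.112, 0.319, 0.049]
contact_force: [0.5, -0.7, -0.4]
gripper_width: 50.3
grasp_force: 0.0
[442.16710319 246.58600516 102.59250443] [[ 0.771 -0.242  0.589]
 [-0.179 -0.97  -0.164]
 [ 0.611  0.021 -0.791]]
3262 55.09268497607809 lat pct [318.38263346 322.26033327 326.21470537 330.08294599 333.64565499] u [349.85103074 431.9548859 ]
exp lat 324.2998640607998 u grip 399.9212399587534
[-15.62191095  15.82494539  63.66421478] cmd delta cm [ 3.35328968 -2.57860052 -7.41925044]
```

```bash
python3 -m creep '{"translation":[[-1.6,-1.2,-0.9],[-1.6,-1.2,-0.9],[0,-1.6,-3],[1.7,-2.1,-5.2],[3.4,-2.5,-7.4],[3.4,-2.5,-7.4],[3.4,-2.5,-7.4]],"delta_rot":[[0,0,0],[0,0,0],[0,0,0],[0,0,0],[0,0,0],[0,0,0],[0,0,0]],"hand":[5,5,5,5,5,5,5]}'
python3 - <<'E'
from h import *
s=read_state();print(s["position"])
p,d=get_image("wrist");cv2.imwrite("pics/w2.png",p[:,:,::-1])
E
```

```text
clock: 9.45
position: [473.8, 236.6, 45.3]
ee_rot: [0.941, -0.117, 0.311, 0.065]
contact_force: [0.5, -0.0, 0.4]
gripper_width: 50.0
grasp_force: 0.0
[473.79194888 236.63538358  45.33958963]
```

View pics/w2.png

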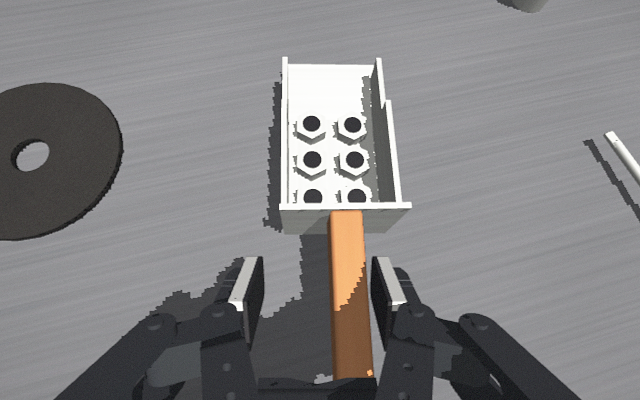

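The handle runs centre-right between the fingers, from (345,215) to (355,370). The measured pose is 22 mm short of the target, so I check the joints.

```bash
python3 -c "
from h import *
s=read_state();print(s['joints'].round(3),s['joint_vel'].round(3),s['joint_efforts'].round(1));print(R.from_quat(s['ee_rot']).as_matrix().round(3))"
```

```text
[ 0.594  0.397 -1.036  2.052 -0.573 -1.286] [ 0.004 -0.006 -0.002 -0.001 -0.002 -0.001] [ -0.1 -28.1   7.6  -0.2  -1.2   0. ]
[[ 0.779 -0.26   0.57 ]
 [-0.179 -0.964 -0.194]
 [ 0.601  0.049 -0.798]]
```

Joint 4 sits at its limit, so 40° of grasp tilt is too much. I reduce it to 18°, raising slightly first.

```bash
cat > tgt.py <<'E'
import sys
from h import *
# yaw of nose (deg), tool tilt toward nose (deg), target TCP
def ori(yaw,tilt):
    a,t=np.radians(yaw),np.radians(tilt);u=np.array([np.cos(a),np.sin(a),0]);y=np.array([u[1],-u[0],0])
    z=np.sin(t)*u-[0,0,np.cos(t)];return R.from_matrix(np.c_[np.cross(y,z),y,z])
yaw,tilt,*p=map(float,sys.argv[1:]);s=read_state();r=R.from_quat(s["ee_rot"])
print("rot",(ori(yaw,tilt)*r.inv()).as_rotvec(degrees=True).round(1),"dcm",((np.array(p)-s["position"])/10).round(2),"pos",s["position"].round(1),"J",s["joints"].round(2),s["clock"])
E
python3 tgt.py -13.3 18 469.8 223.5 65
python3 -m creep '{"translation":[[0,0,2],[-0.5,-0.5,2],[-0.5,-0.5,2],[-0.5,-0.5,2]],"delta_rot":[[2,10,0],[5,20,0],[5,20,0],[5,20,0]],"hand":[5,5,5,5]}'
python3 tgt.py -13.3 18 469.8 223.5 65
```

```text
rot [ 7.4 17.7  1.3] dcm [-0.39 -1.32  1.95] pos [473.7 236.7  45.5] J [ 0.59  0.4  -1.04  2.05 -0.57 -1.29] 9.5
clock: 10.0
position: [480.5, 225.3, 68.9]
ee_rot: [0.976, -0.122, 0.17, 0.062]
contact_force: [1.0, -0.3, 0.3]
gripper_width: 49.7
grasp_force: 0.0
rot [5.1 1.2 1.6] dcm [-1.07 -0.18 -0.39] pos [480.5 225.3  68.9] J [ 0.82  0.34 -0.86  0.94 -0.44 -0.37] 10.0
```

```bash
python3 -m creep '{"translation":[[-1.1,-0.2,-0.4],[-1.1,-0.2,-0.4],[-1.1,-0.2,-0.4],[-1.1,-0.2,-0.4]],"delta_rot":[[5,1,1.5],[5,1,1.5],[5,1,1.5],[5,1,1.5]],"hand":[5,5,5,5]}'
python3 tgt.py -13.3 18 469.8 223.5 25
```

```text
clock: 10.5
position: [470.6, 223.5, 64.2]
ee_rot: [0.98, -0.116, 0.158, 0.02]
contact_force: [0.7, 0.3, 0.5]
gripper_width: 49.8
grasp_force: 0.0
rot [0.2 0.3 0.2] dcm [-0.08 -0.   -3.92] pos [470.6 223.5  64.2] J [ 0.76  0.31 -0.92  1.03 -0.31 -0.41] 10.5
```

```bash
python3 -m creep '{"translation":[[-0.2,0,-1.3],[-0.2,0,-2.6],[-0.25,0,-3.9],[-0.25,0,-3.9],[-0.25,0,-3.9]],"delta_rot":[[1.4,6,0],[1.4,6,0],[1.4,6,0],[1.4,6,0],[1.4,6,0]],"hand":[5,5,5,5,5]}'
python3 tgt.py -13.3 12 467.9 223.9 24.4
```

```text
clock: 11.12
position: [467.9, 223.2, 25.2]
ee_rot: [0.988, -0.117, 0.105, 0.014]
contact_force: [-0.1, 0.1, -0.0]
gripper_width: 50.2
grasp_force: 0.0
rot [0.2 0.1 0.2] dcm [-0.    0.07 -0.08] pos [467.9 223.2  25.2] J [ 0.8   0.4  -0.83  0.68 -0.29 -0.11] 11.125
```

```bash
python3 -m creep '{"translation":[[0,0,0],[0,0,0],[0,0,0],[0,0,0],[0,0,0],[0,0,0]],"delta_rot":[[0,0,0],[0,0,0],[0,0,0],[0,0,0],[0,0,0],[0,0,0]],"hand":[0,0,0,0,0,0]}'
python3 -m creep '{"translation":[[0,0,0.5],[0,0,1.5],[0,0,3],[0,0,4.5],[0,0,4.5],[0,0,4.5]],"delta_rot":[[0,0,0],[0,0,0],[0,0,0],[0,0,0],[0,0,0],[0,0,0]],"hand":[0,0,0,0,0,0]}'
python3 - <<'E'
from h import *
p,d=get_image("scene");cv2.imwrite("pics/s3.png",cv2.resize(p[130:300,320:500,::-1],None,fx=3,fy=3,interpolation=2))
print(read_state()["joints"].round(2))
E
```

```text
clock: 11.88
position: [468.0, 223.4, 25.7]
ee_rot: [0.987, -0.117, 0.105, 0.013]
contact_force: [-1.5, -0.2, 5.2]
gripper_width: 14.9
grasp_force: 59.4
clock: 12.62
position: [467.0, 222.3, 69.0]
ee_rot: [0.988, -0.117, 0.104, 0.015]
contact_force: [0.0, -0.7, -2.8]
gripper_width: 15.1
grasp_force: 58.6
[ 0.84  0.33 -0.73  0.44 -0.45  0.1 ]
```

View pics/s3.png

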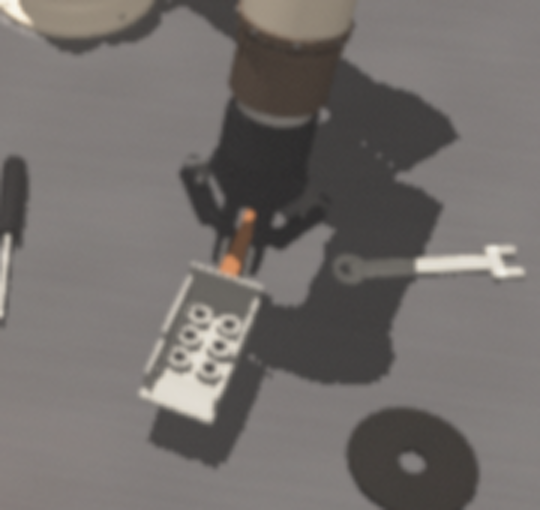

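The scoop is held level with all six nuts in it. Next: raise it, carry it and yaw the nose to about -57°.

```bash
python3 -m creep '{"translation":[[0,0,2],[0,0,5],[0,-0.5,8],[0,-2,11],[-0.5,-4,14],[-1,-6.5,16],[-1.5,-9,16],[-2,-11.5,16]],"delta_rot":[[0,0,0],[0,0,0],[0,0,0],[0,0,-3],[0,0,-7],[0,0,-11],[0,0,-16],[0,0,-21]],"hand":[0,0,0,0,0,0,0,0]}'
python3 -m creep '{"translation":[[-0.5,-2.5,0],[-1,-5,0],[-1.5,-7.5,0],[-2,-9.5,0],[-2.8,-11.5,0],[-3.5,-13,0],[-3.7,-13.1,0],[-3.7,-13.1,0]],"delta_rot":[[0,0,-4],[0,0,-8],[0,0,-12],[0,0,-16],[0,0,-19],[0,0,-22],[0,0,-22.7],[0,0,-22.7]],"hand":[0,0,0,0,0,0,0,0]}'
python3 tgt.py -57 12 410 -23 230
```

```text
clock: 13.68
position: [446.8, 106.7, 229.1]
ee_rot: [0.949, -0.296, 0.1, 0.033]
contact_force: [0.5, -0.2, -2.3]
gripper_width: 15.1
grasp_force: 58.9
clock: 14.68
position: [410.9, -22.7, 230.2]
ee_rot: [0.873, -0.476, 0.093, 0.051]
contact_force: [-0.3, 0.3, -2.4]
gripper_width: 15.0
grasp_force: 58.9
rot [ 0.2 -0.   0.2] dcm [-0.09 -0.03 -0.02] pos [410.9 -22.7 230.2] J [ 0.5  -0.05 -0.64  0.26 -0.98 -0.07] 14.675
```

```bash
python3 -m creep '{"translation":[[0.2,-0.4,0.5],[0.4,-0.8,1.2],[0.65,-1.2,2],[0.65,-1.2,2],[0.65,-1.2,2]],"delta_rot":[[6,4,0],[12,7.5,0],[16.8,10.9,0],[16.8,10.9,0],[16.8,10.9,0]],"hand":[0,0,0,0,0]}'
python3 tgt.py -57 -8 417.4 -34.7 249.5
python3 - <<'E'
from h import *
for n in("top","scene"):
    p,d=get_image(n);np.savez(n+"1.npz",p=p,d=d)
    cv2.imwrite(f"pics/{n}4.png",cv2.resize(p[130:290,200:420,::-1] if n=="scene" else p[100:260,270:430,::-1],None,fx=3,fy=3,interpolation=2))
a=cv2.imread("pics/scene4.png");b=cv2.imread("pics/top4.png");cv2.imwrite("pics/c4.png",cv2.resize(np.hstack([a[:480],b[:480]]),None,fx=.69,fy=.69))
E
```

```text
clock: 15.3
position: [416.7, -34.8, 249.4]
ee_rot: [0.876, -0.477, -0.061, -0.03]
contact_force: [-0.7, -1.0, -3.1]
gripper_width: 15.0
grasp_force: 58.9
rot [ 0.3 -0.2  0.1] dcm [0.07 0.01 0.01] pos [416.7 -34.8 249.4] J [ 0.21  0.06 -0.33 -0.13 -1.24  0.41] 15.3
```

View pics/c4.png

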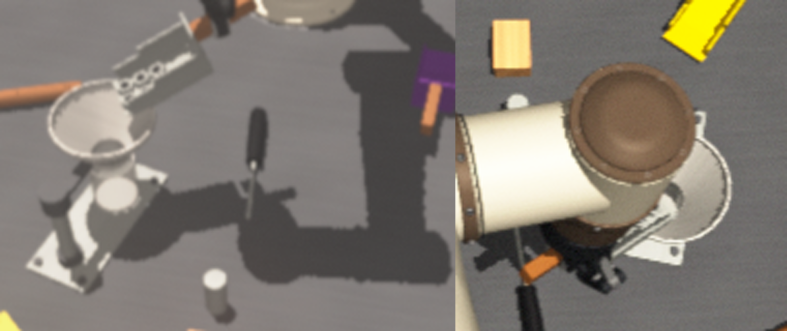

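The lip is inside the funnel rim in both views (scene crop (118,80), top crop (672,195)). I tip on slowly, keeping the lip in place.

```bash
python3 -m creep '{"translation":[[0.15,-0.2,0.35],[0.3,-0.45,0.7],[0.5,-0.7,1.05],[0.75,-1.1,1.7],[0.75,-1.1,1.7],[0.95,-1.4,2.1],[1.15,-1.75,2.5],[1.15,-1.75,2.5]],"delta_rot":[[1.7,1.1,0],[3.4,2.2,0],[5.5,3.6,0],[8.4,5.5,0],[8.4,5.5,0],[10.5,6.8,0],[12.6,8.2,0],[12.6,8.2,0]],"hand":[0,0,0,0,0,0,0,0]}'
python3 tgt.py -57 -23 429 -52 275; python3 -c "
from bench import *;import cv2
p,d=get_image('scene');cv2.imwrite('pics/s5.png',cv2.resize(p[130:260,200:320,::-1],None,fx=4,fy=4,interpolation=2))"
```

```text
clock: 16.4
position: [429.1, -52.7, 275.0]
ee_rot: [0.861, -0.469, -0.175, -0.093]
contact_force: [-0.8, 0.4, -1.9]
gripper_width: 15.2
grasp_force: 59.1
rot [ 0.3 -0.1  0.1] dcm [-0.01  0.07  0.  ] pos [429.1 -52.7 275. ] J [ 0.    0.18 -0.1  -0.33 -1.52  0.63] 16.4
```

View pics/s5.png

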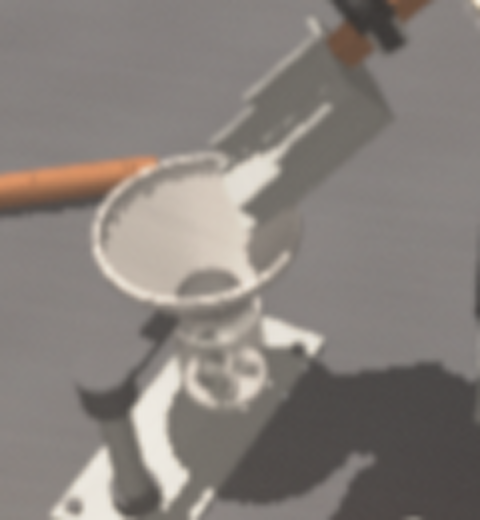

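Nuts are visible in the jar at (230,378), the tray looks empty, and the load fell by about 1 N, which is six nuts. I tip further to be sure, then back off the way I came.

```bash
python3 -m creep '{"translation":[[0.5,-0.7,0.9],[1,-1.5,1.7],[1.6,-2.4,2.5],[1.6,-2.4,2.5],[1.6,-2.4,2.5],[1,-1.5,2.5],[0,0,3],[-1,1.5,4]],"delta_rot":[[4.2,2.7,0],[8.4,5.5,0],[12.6,8.2,0],[12.6,8.2,0],[12.6,8.2,0],[8.4,5.5,0],[0,0,0],[-8.4,-5.5,0]],"hand":[0,0,0,0,0,0,0,0]}'
python3 -m creep '{"translation":[[-1,3,0],[-2,7,0],[-3,12,0],[-3.5,17,0],[-3.5,20,0],[-3.5,20,0]],"delta_rot":[[-5,-3.3,0],[-10,-6.5,0],[-15,-9.8,0],[-18,-12,0],[-18.5,-12,0],[-18.5,-12,0]],"hand":[0,0,0,0,0,0]}'
python3 tgt.py -57 12 410 150 230
python3 - <<'E'
from h import *
J=np.array([505,-169.])
for n in("top","scene"):
    p,d=get_image(n);np.savez(n+"2.npz",p=p,d=d);w=cloud(get_calibration(n),d).reshape(-1,3)
    r=np.hypot(*(w[:,:2]-J).T);k=w[(w[:,2]>157)&(w[:,2]<167)&(np.abs(r-66)<9)];print(n,circ(k),len(k))
    print(np.histogram(w[r<30,2],bins=[-50,0,10,20,30,40,50,60,75,86,100,120,150,170,400])[0])
x0,y0=300,150
p=np.load("top2.npz")["p"][130:260,290:420,::-1];q=np.load("scene2.npz")["p"][150:280,190:320,::-1]
cv2.imwrite("pics/c6.png",cv2.resize(np.hstack([p,q]),None,fx=3,fy=3,interpolation=2))
E
```

```text
clock: 17.45
position: [418.2, -36.8, 315.5]
ee_rot: [0.873, -0.475, -0.096, -0.051]
contact_force: [0.0, 0.6, -1.4]
gripper_width: 14.9
grasp_force: 59.1
clock: 18.2
position: [382.4, 164.6, 315.0]
ee_rot: [0.877, -0.474, 0.07, 0.039]
contact_force: [-0.3, 0.3, -2.5]
gripper_width: 15.5
grasp_force: 59.1
rot [-2.3 -1.6 -0.2] dcm [ 2.76 -1.46 -8.5 ] pos [382.4 164.6 315. ] J [ 0.91 -0.05 -0.38  0.16 -1.29 -0.38] 18.2
top (array([ 504.99228085, -169.23006727]), np.float64(65.11697394443769)) 231
[  0  32  37  33  67  19  11   2   3  93 124   0   0   0]
scene (array([ 507.01474934, -168.43694106]), np.float64(65.23809538988388)) 264
[  0   1   0  17  22   6  10  29  27 102 105   0   0   0]
```

Run:
```python
from h import *
w,d=get_image("wrist");W=cloud(get_calibration("wrist"),d);np.savez("wr2.npz",p=w,d=d)
p=np.load("top2.npz")["p"][160:225,325:390,::-1];q=np.load("scene2.npz")["p"][185:265,215:305,::-1]
f=lambda a,s:cv2.resize(a,s,interpolation=2)
cv2.imwrite("pics/c7.png",np.vstack([np.hstack([f(p,(380,338)),f(q,(380,338))]),np.hstack([f(w[:,:,::-1],(416,260)),np.zeros((260,344,3),np.uint8)])]))
```

```text
(no output)
```

View pics/c7.png

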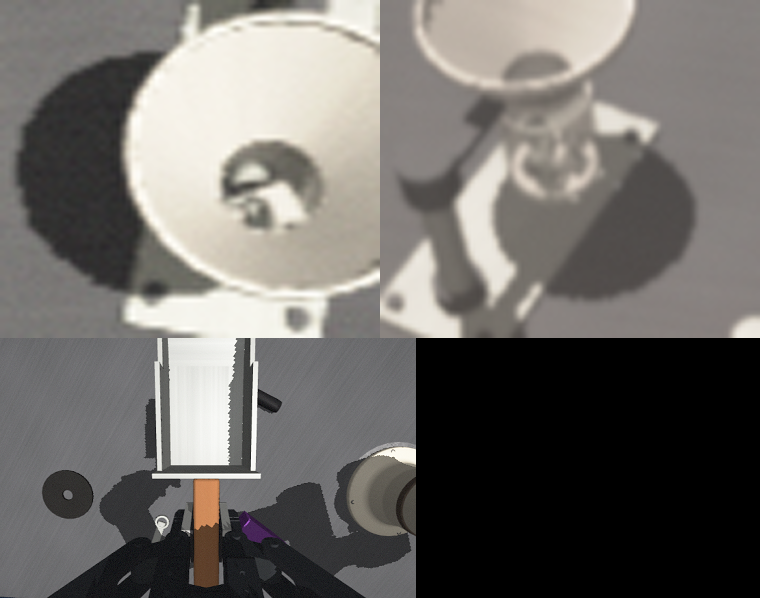

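The scoop is empty (lower left), nuts are piled in the jar, and the cone is clear. I check by depth that none sits high, near the spout.

Run:
```python
from h import *
J=np.array([505,-169.])
for n in("top","scene"):
    W=cloud(get_calibration(n),np.load(n+"2.npz")["d"]);r=np.hypot(W[...,0]-J[0],W[...,1]-J[1])
    m=(r<21)&(W[...,2]>50);print(n,[(*map(int,q),) for q in W[m]][:40])
    if n=="top":
        v,u=np.where((r<26)&(W[...,2]<80));print(u.min(),u.max(),v.min(),v.max());print(W[v.min():v.max()+1,u.min():u.max()+1,2].astype(int))
```

```text
top []
363 376 191 203
[[  96   27   24   38   34   39   41   37   37   33   35   41   47   54]
 [  13   28   32   39   41   38   39   39   35   32   27   37   38   46]
 [  19   31   36   33   39   42   38   40   34   31   24   30   34   37]
 [  18   30   35   40   36   39   37   39   37   32   13   16   24   34]
 [  21   30   32   29   30   34   33   29   31   32    8   11   15   27]
 [  19   21   20   18   16   14    9    7   12    8    9    4   12   19]
 [  21   20   20   18   16   19    9    9    9   11   10    8    6   17]
 [  28   25   16   15   19   24   27   24    6    9   10    6    8   10]
 [  96   27   18   17   31   28   32   31   32    9   12   12    6    6]
 [ 102   25   13    7   24   37   29   32   30    8   10    9    5    8]
 [ 103   99    9    9   25   37   34   32   31    6    8   12   10   14]
 [ 110 1111   97    6   19   32   33   34   33    7   10    4    4   10]
 [ 112  107  105   99   97   27   31   32   28   31    6   28   96   98]]
scene [(491, -184, 101), (489, -182, 99), (488, -177, 98), (487, -172, 99), (485, -170, 97), (484, -167, 97), (490, -183, 95), (488, -178, 95), (484, -174, 91), (485, -167, 93), (485, -161, 95), (490, -183, 92), (486, -171, 89), (486, -168, 90), (484, -165, 89), (488, -158, 94), (486, -159, 88), (499, -189, 93), (495, -150, 95)]
```

```bash
python3 tgt.py -13.3 12 467 223 100
python3 -m creep '{"translation":[[1.5,1,-4],[3,2,-8],[4.5,3,-12],[6,4,-16],[7.5,5,-19],[8.5,5.8,-21.5],[8.5,5.8,-21.5],[8.5,5.8,-21.5]],"delta_rot":[[0,0,6],[0,0,12],[0,0,19],[-1,-0.5,26],[-1.5,-1,33],[-1.7,-1.2,40],[-1.7,-1.5,43.5],[-1.7,-1.5,43.5]],"hand":[0,0,0,0,0,0,0,0]}'
python3 tgt.py -13.3 12 468 223.5 45
```

```text
rot [-1.6 -2.5 43.8] dcm [  8.4    6.1  -21.52] pos [383.  162.  315.2] J [ 0.91 -0.05 -0.38  0.16 -1.29 -0.38] 18.35
clock: 19.35
position: [468.8, 219.1, 100.0]
ee_rot: [0.988, -0.119, 0.097, 0.018]
contact_force: [-0.2, -0.0, -1.4]
gripper_width: 14.9
grasp_force: 59.1
rot [ 0.5 -0.8  0.5] dcm [-0.08  0.44 -5.5 ] pos [468.8 219.1 100. ] J [ 0.84  0.29 -0.65  0.34 -0.57  0.21] 19.35
```

```bash
python3 -m creep '{"translation":[[-0.1,0.4,-2.5],[-0.1,0.4,-5],[-0.1,0.4,-6.8],[-0.1,0.4,-6.8],[-0.1,0.4,-6.8]],"delta_rot":[[0.5,-0.8,0.5],[0.5,-0.8,0.5],[0.5,-0.8,0.5],[0.5,-0.8,0.5],[0.5,-0.8,0.5]],"hand":[0,0,0,0,0]}'
python3 tgt.py -13.3 12 468 223.5 25.7
python3 - <<'E'
from h import *
W=cloud(get_calibration("scene"),get_image("scene")[1]);w=W.reshape(-1,3)
a=np.radians(-13.3);u=np.array([np.cos(a),np.sin(a)]);l=np.array([-u[1],u[0]]);o=np.array([547.7,204.8])
x=(w[:,:2]-o)@u;y=(w[:,:2]-o)@l
for lo in range(-20,60,15):
    m=(x>lo)&(x<lo+15)&(np.abs(y)<22)&(w[:,2]<35)&(w[:,2]>0);print(lo,m.sum(),np.median(w[m,2]) if m.any() else 0)
E
```

```text
clock: 19.98
position: [468.6, 224.9, 33.2]
ee_rot: [0.988, -0.115, 0.105, 0.011]
contact_force: [0.9, 0.1, -1.9]
gripper_width: 15.1
grasp_force: 59.1
rot [-0.1  0.1 -0.1] dcm [-0.06 -0.14 -0.75] pos [468.6 224.9  33.2] J [ 0.81  0.39 -0.81  0.61 -0.32 -0.04] 19.975
-20 75 11.096502538826712
-5 78 10.583143040335358
10 74 11.111446583000372
25 77 11.40236587834977
40 71 14.262465945696476
55 110 15.48448428367982
```

The floor is level and about 7.5 mm above resting height. I lower it gently and release.

```bash
python3 -m creep '{"translation":[[0,-0.1,-0.3],[0,-0.1,-0.6],[0,-0.1,-0.75],[0,-0.1,-0.75],[0,-0.1,-0.75]],"delta_rot":[[0,0,0],[0,0,0],[0,0,0],[0,0,0],[0,0,0]],"hand":[0,0,0,0,0]}'
python3 -m creep '{"translation":[[0,0,0],[0,0,0],[0,0,0],[0,0,0]],"delta_rot":[[0,0,0],[0,0,0],[0,0,0],[0,0,0]],"hand":[4.5,4.5,4.5,4.5]}'
python3 tgt.py -13.3 12 468 223.5 25.7
```

```text
clock: 20.65
position: [468.3, 223.9, 25.7]
ee_rot: [0.988, -0.114, 0.105, 0.011]
contact_force: [-2.4, -0.8, 6.5]
gripper_width: 14.7
grasp_force: 60.4
clock: 21.15
position: [467.7, 223.6, 24.4]
ee_rot: [0.988, -0.114, 0.104, 0.012]
contact_force: [0.6, -0.0, 0.2]
gripper_width: 44.8
grasp_force: 0.0
rot [-0.  -0.  -0.1] dcm [ 0.03 -0.01  0.13] pos [467.7 223.6  24.4] J [ 0.8   0.4  -0.83  0.67 -0.29 -0.1 ] 21.15
```

Released. I withdraw upward, move the arm aside, then check the final scene by depth.

```bash
python3 -m creep '{"translation":[[0,0,1.5],[-0.3,0,4],[-0.8,0,8],[-1,0,12],[-2,2,17],[-5,6,20],[-9,11,20],[-9,11,20]],"delta_rot":[[0,0,0],[0,0,0],[0,0,0],[0,0,0],[0,0,0],[0,0,0],[0,0,0],[0,0,0]],"hand":[4.5,4.5,4.5,4.5,4.5,4.5,4.5,4.5]}'
python3 - <<'E'
from h import *
a=np.radians(-13.3);u=np.array([np.cos(a),np.sin(a)]);l=np.array([-u[1],u[0]]);o=np.array([547.7,204.8]);J=np.array([505,-169.])
for n in("top","scene"):
    c=get_calibration(n);p,d=get_image(n);W=cloud(c,d);w=W.reshape(-1,3);f=np.load(n+"0.npz")
    x=(w[:,:2]-o)@u;y=(w[:,:2]-o)@l
    print(n,"floor",[round(float(np.median(w[(abs(x-t)<8)&(abs(y)<20)&(w[:,2]<35),2])),1) for t in(-15,5,25)],"handle",np.median(w[(abs(x+95)<30)&(abs(y)<4),2]))
    r=np.hypot(*(w[:,:2]-J).T);k=w[(w[:,2]>157)&(w[:,2]<167)&(np.abs(r-66)<9)];print(circ(k)[0])
    df=((W[...,2]>5)&(cloud(c,f["d"])[...,2]<4)&(W[...,2]<40)).astype(np.uint8)
    N,_,st,ce=cv2.connectedComponentsWithStats(df)
    print([(ce[i].round(),st[i,4],W[int(ce[i][1]),int(ce[i][0])].round()) for i in range(1,N) if st[i,4]>12])
print(read_state()["contact_force"],read_state()["clock"])
E
```

```text
clock: 22.15
position: [375.9, 336.5, 225.0]
ee_rot: [0.988, -0.111, 0.104, 0.011]
contact_force: [-0.0, -0.5, -0.5]
gripper_width: 45.2
grasp_force: 0.0
top floor [1.5, 1.3, 2.1] handle 52.30918855430309
[ 505.02936605 -169.18351807]
[(array([179.,  62.]), np.int32(15), array([963., 354.,   5.])), (array([199.,  76.]), np.int32(20), array([913., 295.,   2.])), (array([356., 217.]), np.int32(13), array([ 467., -138.,    7.]))]
scene floor [3.0, 3.8, 3.6] handle 54.944786647672515
[ 507.01311872 -168.47216536]
[]
[0.48626458 0.16303198 0.58476708] 22.25
```

```bash
python3 -c "
from bench import *;print(job_done())"
```

```text
the job is handed in; nothing more can be done
None
```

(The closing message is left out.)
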